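# Fetch the bearing from behind the stock and put the stock back

## Robot

A 7-joint arm with a two-finger parallel gripper is mounted at the origin on the work surface. World frame = base frame: x ahead of the robot, y to its left, z up, the work surface at z = 0. Lengths are in mm, angles in rad, forces in N, time in s.
With the tool pointing down it reaches from about 425 to 825 mm from the base axis. Payload 3.6 kg.
Tool frame: the origin (TCP) lies at the very end of the fingers, on their centre line; the grasp point (between the pads) lies 19 mm behind it (hold_point_z is the distance from the TCP to the grasp point, in mm); z points along the fingers, y is the line along which they close (so a half turn about z gives the same grasp; the last joint's range is limited). The gripper opens to 93 mm and grips with 3 to 60 N. Pads are 15 mm wide; open, the fingers measure 128 mm over their backs; the gripper's body (75 mm by 188 mm) begins 65 mm behind the grasp point.
Start: joints at [-1.137, 0.615, -0.013, 1.423, 0.008, 1.103, -0.04], TCP at [288.995, 582.188, 218.64] pointing down, gripper open.
Joint ranges: [-3.12, 3.12], [-0.3, 2.06], [-1.34, 1.32], [0.26, 2.42], [-1.36, 4.5], [0.01, 1.98], [-2.84, 2.84]. Speed limits (rad/s): [2.79, 2.79, 3.14, 3.14, 3.14, 3.14, 3.14].

## Interface

Orientations are given as a unit quaternion [w, x, y, z].
In Python, from rig import * gives the robot as it stands.
- The arm moves only by the tool step_arm, never from a script. Its argument "commands" is a list of rows, each a list of 3 entries, a list of its own where there are three numbers: the closure, from -1 (fully open) to 1 (shut), then the shift along the tool's x, y, z each as a share of 500 mm, from -1 to 1, then the turn about the tool's z as a share of 8 degrees, from -1 to 1. A call has 1 to 12 rows; each row shifts and turns the commanded pose from where the row before left it, along the tool's axes as they then stand; what a row does not reach is not made up. A row lasts 1/10 s, in which the tool goes at most 50 mm and 8.59 degrees, less where a joint would pass 70% of its speed; a pose out of reach is approached as far as the arm can. A call with a number of a shift or a turn outside -1 to 1 is refused whole. A call with a gripper value outside its range is refused whole. The fingers move at their own pace and stop on an object; the grip force is fixed at half the most. Time passes only in rows, so rows that do not move let the fingers close. It gives the time, the measured TCP pose, the force, the opening and the grip force at its end, in the units of the state.
- read_state(): the state, without advancing time (a new reading comes with each control period).
- grab_frame(name): name is "side" or "top" or "wrist"; returns the picture (420x560x3 uint8, red, green, blue); there is no depth.
- camera_params(name): a dict with "fx", "fy", "cx", "cy" (pixels), "rvec" (rotation vector, rad) and "tvec" (3), from world to camera coordinates, as OpenCV has them; the wrist camera has in their place "tool_from_camera" (4x4, takes a point from camera to tool coordinates, whose origin is the TCP and whose axes are the flange's). Camera axes: x right, y down, z forward; pixel columns grow to the right and rows downward; lengths in mm; the calibration is good to about 2 mm. A picture is of the moment at which its call begins: read the wrist's pose just before it. camera_params takes no time and is no camera call.
- job_done(): hands the job in; it is judged then, once.
The state is a dict: "time_s": time; "qpos": joint angles; "joint_velocities": joint speeds; "joint_efforts": joint torques, N m; "eef_pos": TCP position; "tcp_rot": TCP orientation; "wrist_force": force on the tool from outside, world axes, zero at the start; "wrist_torque": the same for the moment, N m; "width": opening from 0.0 (shut) to 1.0 (fully open); "grasp_force": force on a finger pad.
Only numpy, scipy, OpenCV 4.12 (cv2) and the standard library are available. Lean on these libraries where they do the work, as an engineer would, in place of code of your own. Each camera call takes 0.05 s, during which the arm holds its last target. There are 200 camera calls.

## Task

The ball bearing at the back of the shallow metal tray is needed on the assembly stand. Clear the spray can, the grease jar and the steel sleeve out of the tray and stand all three together on the plywood board; then lay the bearing flat over the stud of the stand, and only after that put the can, the jar and the sleeve back upright, each on the very spot where it stood at the start. Knock nothing over, and leave the screwdriver, the wrench and the oil bottle where they are.

Things in the scene. Friction and masses are not known exactly. Their poses are not given: they have to be found in the camera images.
- tray: fixed shallow grey painted metal tray, 180 (x) x 220 (y) x 30 mm high, walls and floor 4 mm; origin at the centre of its underside, x from its front (robot side) to its back. The bearing lies on its middle line 28 mm behind the centre; of can, jar and sleeve one stands 60 mm before it, one 59 mm to each side and 12 mm nearer the front. Fingers closing along tray x have the most room
- board: fixed sheet of pale plywood, 300 (its x) x 140 (its y) x 8 mm thick, lying empty on the bench to one side, left or right, as the place for clearing things aside; origin at the centre of its underside, x along its length
- stand: fixed bright steel assembly plate, 110 x 110 x 12 mm thick, left if the board is right and right if it is left, with an upright dark stud 9 mm in diameter in its middle that rises 22 mm above the plate; origin at the centre of the plate's underside
- bearing: loose steel ball bearing lying flat, ring of 52 mm outside diameter, 25 mm bore, 20 mm high, a circle of dark balls showing on its top, 180 g; origin at the centre of its underside, z up along its axis; too low to reach while the taller things stand close round it
- can: loose upright bare aluminium spray can with a black cap: straight body of 52 mm diameter to 95 mm, shoulder to 103 mm, cap of 32 mm diameter to 120 mm height, 250 g; origin at the centre of its underside, z up
- jar: loose upright white grease jar with a wide flat grey lid, 56 mm diameter, 100 mm high, straight sided, 300 g; origin at the centre of its underside, z up
- sleeve: loose upright plain steel tube open at the top, 50 mm outside diameter, 38 mm bore, 110 mm high, 450 g; origin at the centre of its underside, z up
- screwdriver: bystander: loose screwdriver with a black handle, 200 mm long, lying across the bench behind the tray on the left; origin about its underside, x towards the tip
- wrench: bystander: loose steel wrench, 200 mm long, lying behind the tray, right of the middle; origin about its underside, x along its length
- oil: bystander: loose upright red plastic oil bottle with a black cap, 48 mm diameter, 120 mm high, close before the right front corner of the tray; origin at the centre of its underside

How it is judged (in metres and radians):
On the way, in this order (a step that is already met when the one before it is completed fails the run):
1. the can, the jar and the sleeve all stand upright and released on the plywood board (x of can in the frame of board between -0.15 and 0.15 m and y of can in the frame of board between -0.07 and 0.07 m and z of each of can, jar, sleeve in the frame of board below 0.012 m and angle between each of can, jar, sleeve's own z axis and vertical below 0.1 rad and x of jar in the frame of board between -0.15 and 0.15 m and y of jar in the frame of board between -0.07 and 0.07 m and x of sleeve in the frame of board between -0.15 and 0.15 m and y of sleeve in the frame of board between -0.07 and 0.07 m and contact force between the fingers and can below 0.1 N and contact force between the fingers and jar below 0.1 N and contact force between the fingers and sleeve below 0.1 N), for 0.2 s.
2. the bearing lies flat and released over the stud on the stand, while the three still stand on the board (horizontal distance between bearing and stand below 0.012 m and z of bearing in the frame of stand between 0.008 and 0.016 m and angle between each of bearing, can, jar, sleeve's own z axis and vertical below 0.1 rad and contact force between the fingers and bearing below 0.1 N and linear speed of bearing below 0.02 m/s and x of can in the frame of board between -0.15 and 0.15 m and y of can in the frame of board between -0.07 and 0.07 m and z of each of can, jar, sleeve in the frame of board below 0.012 m and x of jar in the frame of board between -0.15 and 0.15 m and y of jar in the frame of board between -0.07 and 0.07 m and x of sleeve in the frame of board between -0.15 and 0.15 m and y of sleeve in the frame of board between -0.07 and 0.07 m), for 0.2 s.
At the end, for the whole second after the job is handed in: The bearing lies flat on the stand's plate over the stud (centres within 12 mm), and the can, the jar and the sleeve each stand upright (within 0.1 rad) within 15 mm of where they stood at the start; all released and at rest (horizontal distance between bearing and stand below 0.012 m and z of bearing in the frame of stand between 0.008 and 0.016 m and angle between each of bearing, can, jar, sleeve's own z axis and vertical below 0.1 rad and contact force between the fingers and bearing below 0.1 N and linear speed of each of bearing, can, jar, sleeve below 0.02 m/s and distance of each of can, jar, sleeve from where it was at the start of the episode below 0.015 m and contact force between the fingers and can below 0.1 N and contact force between the fingers and jar below 0.1 N and contact force between the fingers and sleeve below 0.1 N); the robot touches nothing.
It fails at once if the can, the jar or the sleeve is knocked over (tilted by more than 0.7 rad) (angle between any of can, jar, sleeve's own z axis and vertical above 0.7 rad).
It fails at once if the screwdriver, the wrench or the oil bottle is moved by more than 30 mm or the bottle tipped (distance of any of screwdriver, wrench, oil from where it was at the start of the episode above 0.03 m or angle between oil's own z axis and vertical above 0.5 rad).
It also fails if it takes over 141 s, if anything falls off the work surface, if the arm or the gripper's body presses on something with over 40 N, if the wrist force passes 120 N, or if a joint passes its speed limit or range.

## Working session

There is one attempt and no reset: what is moved stays moved. The work goes in short steps, Python scripts to look and compute and a tool call to move; the robot and the scene stay as the last step left them, time stands still between calls to the robot, and variables do not carry over. Pictures are saved under pics/ and viewed, at most 14 in all, crops included, and the job is handed in when it is done.

Besides the shell and the picture viewer there is one more tool, called after "Call:" as name(argument=value, ...), one argument or row to a line, values as JSON. step_arm: Moves the arm, as the interface text tells. Shift numbers are shares of 500 mm and turn numbers shares of 8 degrees, none past 1 either way. Its arguments: {"type":"object","properties":{"commands":{"type":"array","items":{"type":"array"}}},"required":["commands"]}

```bash
mkdir -p pics; ls; python3 - <<'E'
from rig import *
import cv2
s=read_state();print(s)
for n in("top","side"):
    f=grab_frame(n);cv2.imwrite(f"pics/{n}0.png",f[:,:,::-1]);print(n,camera_params(n))
print(camera_params("wrist"))
E
```

```text
pics
{'time_s': 0.0, 'qpos': array([-1.13649494,  0.61589337, -0.0126367 ,  1.42490706,  0.00812569,
        1.10340751, -0.04039407]), 'joint_velocities': array([-0.00183685,  0.00056506,  0.00130019, -0.00071436, -0.00097216,
        0.00034789, -0.00113409]), 'joint_efforts': array([ 2.76463870e-04, -4.58929110e+01,  2.08828887e-01, -1.65746677e+01,
       -6.11521443e-02,  2.04379001e-02,  2.26791517e-04]), 'eef_pos': array([288.66504456, 581.48963056, 217.49521714]), 'tcp_rot': array([-2.69164014e-04,  2.28318430e-01,  9.73585667e-01, -1.25377754e-03]), 'wrist_force': array([-0.32986774,  0.12294848,  0.98141377]), 'wrist_torque': array([ 0.02102183,  0.01213032, -0.00851711]), 'grasp_force': 0.0, 'width': 1.0015984293817533}
top {'fx': 526.6059496108412, 'fy': 526.6059496108412, 'cx': 290.21816640305553, 'cy': 218.3826617947545, 'rvec': array([ 2.15572098, -2.14290576,  0.1522677 ]), 'tvec': array([ -20.22392605,  579.43473714, 1119.93489311])}
side {'fx': 395.15599476597583, 'fy': 395.15599476597583, 'cx': 278.8252995250377, 'cy': 210.56491256186143, 'rvec': array([ 2.25177179, -0.33416797,  0.17620965]), 'tvec': array([-566.29014752,  125.36940621,  827.08776824])}
{'fx': 311.7282085113429, 'fy': 311.7282085113429, 'cx': 277.0007213775293, 'cy': 207.00459725347238, 'tool_from_camera': array([[ 3.58841643e-04, -9.59144307e-01, -2.82917071e-01,
         7.81732475e+01],
       [ 9.99999825e-01,  2.10930371e-04,  5.53267833e-04,
        -9.89698204e-02],
       [-4.70987890e-04, -2.82917220e-01,  9.59144215e-01,
        -1.66691191e+02],
       [ 0.00000000e+00,  0.00000000e+00,  0.00000000e+00,
         1.00000000e+00]])}
```

View pics/top0.png

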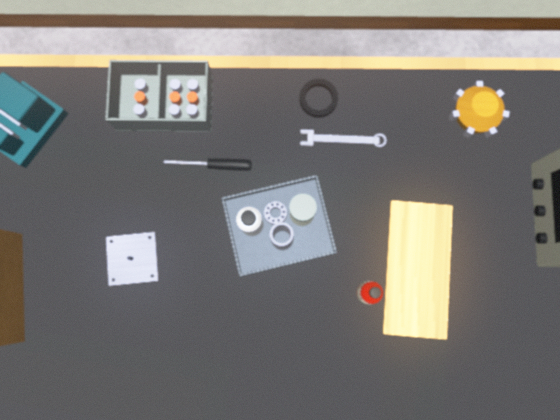

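View pics/side0.png

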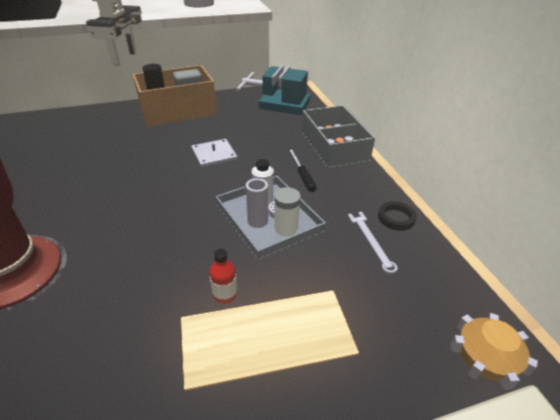

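The top view shows the tray at about (280,226), with the can at (248,218), the sleeve at (281,235), the jar at (303,207) and the bearing at (275,212). The board is at (419,270), the stand at (132,259) and the oil bottle at (371,293). The side view agrees: can at the back left, sleeve in front, jar on the right.

```bash
cat > h.py <<'E'
from rig import *
import cv2, numpy as np
from scipy.spatial.transform import Rotation as R
def ray(n,u,v,z,st=None):
    p=camera_params(n)
    d=np.array([(u-p['cx'])/p['fx'],(v-p['cy'])/p['fy'],1.])
    if n=='wrist':
        w,x,y,zz=st['tcp_rot'];Rt=R.from_quat([x,y,zz,w]).as_matrix();T=p['tool_from_camera']
        o=Rt@T[:3,3]+st['eef_pos'];d=Rt@T[:3,:3]@d
    else:
        Rm=R.from_rotvec(p['rvec']).as_matrix();o=-Rm.T@p['tvec'];d=Rm.T@d
    return o+d*(z-o[2])/d[2]
def proj(n,X):
    p=camera_params(n);K=np.array([[p['fx'],0,p['cx']],[0,p['fy'],p['cy']],[0,0,1]])
    return cv2.projectPoints(np.float64(X).reshape(-1,1,3),p['rvec'],p['tvec'],K,None)[0].reshape(-1,2)
def rect(mask,n,z):
    c=max(cv2.findContours(mask,cv2.RETR_EXTERNAL,cv2.CHAIN_APPROX_NONE)[0],key=cv2.contourArea)
    P=np.float32([ray(n,*q[0],z)[:2] for q in c]);return cv2.minAreaRect(P)
E
python3 - <<'E'
from h import *
f=cv2.imread('pics/top0.png');hsv=cv2.cvtColor(f,cv2.COLOR_BGR2HSV);H,S,V=cv2.split(hsv)
def sub(m,x0,x1,y0,y1):
    o=np.zeros(m.shape,np.uint8);o[y0:y1,x0:x1]=m[y0:y1,x0:x1]*255;return o
print('board',rect(sub((S>60)&(V>120),380,460,190,350),'top',8))
print('stand',rect(sub((V>120),95,170,220,300),'top',12))
t=sub(V>75,210,345,170,285);t=cv2.morphologyEx(t,cv2.MORPH_OPEN,np.ones((3,3)))
print('tray',rect(t,'top',30))
print('oil',[ray('top',*np.argwhere(sub((S>150)&(V>90)&((H<8)|(H>172)),340,390,270,320)).mean(0)[::-1],z) for z in(0,100)])
p=camera_params('top');Rm=R.from_rotvec(p['rvec']).as_matrix();print('cam',-Rm.T@p['tvec'])
c=cv2.resize(f[165:285,210,None] if 0 else f[165:285,210:345],None,fx=5.9,fy=5,interpolation=cv2.INTER_CUBIC) if 0 else cv2.resize(f[170:280,212:342],None,fx=5,fy=5,interpolation=cv2.INTER_CUBIC)
cv2.imwrite('pics/topz.png',c)
g=cv2.imread('pics/side0.png');cv2.imwrite('pics/sidez.png',cv2.resize(g[150:260,210:330],None,fx=5,fy=5,interpolation=cv2.INTER_CUBIC))
E
```

```text
board ((473.76446533203125, -299.0894775390625), (155.968994140625, 305.5058288574219), 85.0671157836914)
stand ((491.98077392578125, 337.71624755859375), (115.21913146972656, 115.38630676269531), 6.226466655731201)
tray ((563.4755249023438, 12.824462890625), (255.028564453125, 301.97149658203125), 0.3576662242412567)
oil [array([ 419.26216356, -197.14637957,    0.        ]), array([ 419.10362215, -181.90439975,  100.        ])]
cam [ 417.37561633  -15.77601009 1189.93970393]
```

View pics/topz.png

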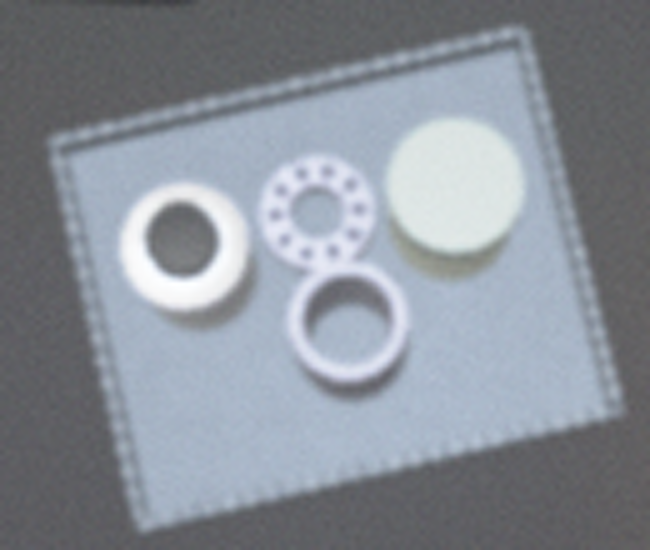

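```bash
python3 - <<'E'
from h import *
def r(X,Y,z): return ray('top',(X+.5)/5-.5+212,(Y+.5)/5-.5+170,z)[:2]
C=np.array([r(*c,30) for c in[(50,137),(525,27),(625,410),(143,530)]])
print(C.round(1));print('sizes',[np.linalg.norm(C[i]-C[(i+1)%4]).round(1) for i in range(4)])
c=C.mean(0);yd=(C[0]-C[1])+(C[3]-C[2]);yaw=np.arctan2(-yd[0],yd[1]);print('tray',c,'yaw',np.degrees(yaw))
Rm=np.array([[np.cos(yaw),-np.sin(yaw)],[np.sin(yaw),np.cos(yaw)]])
for n,X,Y,z,l in[('bearing',316,211,24,(28,0)),('can cap',184,240,124,(16,59)),('can sh',185,247,99,(16,59)),('sleeve',349,322,114,(-32,0)),('jar',455,186,104,(16,-59))]:
    q=r(X,Y,z);print(n,q.round(1),'local',(Rm.T@(q-c)).round(1),'exp',l,(c+Rm@l).round(1))
f=cv2.imread('pics/top0.png')
m=np.zeros(f.shape[:2],np.uint8);m[250:268,120:142]=(f[250:268,120:142].max(2)<110)*255
yx=np.argwhere(m).mean(0);print('stud',yx,(m>0).sum(),ray('top',yx[1],yx[0],22)) 
s=read_state();w,x,y,z=s['tcp_rot'];print(R.from_quat([x,y,z,w]).as_matrix().round(3))
E
```

```text
[[ 628.4  137. ]
 [ 680.   -75.6]
 [ 507.7 -119.5]
 [ 453.8   92. ]]
sizes [np.float64(218.7), np.float64(177.8), np.float64(218.3), np.float64(180.3)]
tray [567.49085542   8.49094095] yaw 13.968811363920604
bearing [596.6  17.8] local [30.5  2. ] exp (28, 0) [594.7  15.2]
can cap [568.9  68.8] local [15.9 58.2] exp (16, 59) [568.8  69.6]
can sh [569.5  70.3] local [16.9 59.5] exp (16, 59) [568.8  69.6]
sleeve [536.7   1.2] local [-31.7   0.4] exp (-32, 0) [536.4   0.8]
jar [595.2 -42.4] local [ 14.6 -56.1] exp (16, -59) [597.3 -44.9]
stud [258.  130.5] 2 [491.40406834 336.4948844   22.        ]
[[-0.896  0.445 -0.001]
 [ 0.445  0.896 -0.002]
 [-0.    -0.002 -1.   ]]
```

View pics/sidez.png

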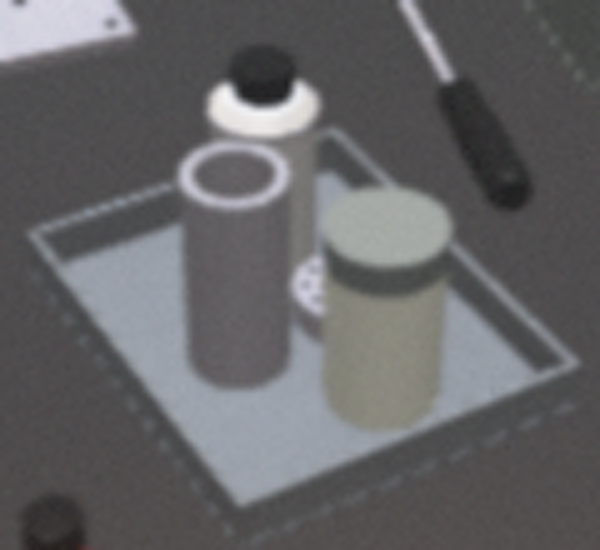

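Call:
step_arm(
  commands=[
    [-1, [0, 0, 0], 1],
    [-1, [0, 0, 0], 1],
    [-1, [0, 0, 0], 1],
    [-1, [0, 0, 0], 1],
    [-1, [0, 0, 0], 1],
    [-1, [0, 0, 0], 1],
    [-1, [0, 0, 0], 0.2],
    [-1, [-0.08, 0.021, 0], 0],
    [-1, [-0.08, 0.021, 0], 0],
    [-1, [-0.08, 0.021, 0], 0],
    [-1, [-0.08, 0.021, 0], 0],
  ],
)

```text
time_s: 1.2
eef_pos: [368.9, 435.5, 218.4]
tcp_rot: [0.0, 0.615, 0.789, -0.0]
wrist_force: [0.3, 0.5, -0.7]
width: 0.999
grasp_force: 0.0
```

Call:
step_arm(
  commands=[
    [-1, [-0.08, 0.021, 0], 0],
    [-1, [-0.08, 0.021, 0], 0],
    [-1, [-0.08, 0.021, 0], 0],
    [-1, [-0.08, 0.021, 0], 0],
    [-1, [-0.08, 0.021, 0], 0],
    [-1, [-0.08, 0.021, 0], 0],
    [-1, [-0.08, 0.021, 0], 0],
    [-1, [-0.08, 0.021, 0], 0],
    [-1, [-0.08, 0.021, 0], 0],
    [-1, [0, 0, 0], 0],
    [-1, [0, 0, 0], 0],
  ],
)

```text
time_s: 2.3
eef_pos: [547.3, 109.6, 218.3]
tcp_rot: [-0.0, 0.616, 0.788, -0.0]
wrist_force: [0.2, 0.8, 0.5]
width: 1.0
grasp_force: 0.0
```

```bash
cat >> h.py <<'E'
yaw=np.radians(14);C0=np.array([567.5,8.5,0]);RT=R.from_euler('z',yaw).as_matrix()
def loc(p): return RT.T@(np.r_[p,0][:3]-C0)
def world(l): return (RT@np.r_[l,0][:3]+C0)
def shares(target,z,st):
    """share triple from current pose to tray-local/world xy target, height z"""
    w,x,y,q=st['tcp_rot'];T=R.from_quat([x,y,q,w]).as_matrix()
    return (T.T@(np.r_[target[:2],z]-st['eef_pos'])/500).round(4), np.degrees(np.arctan2(T[1,1],T[0,1])).round(2)
E
python3 - <<'E'
from h import *
s=read_state();print(s['time_s'],s['eef_pos'],s['qpos'].round(2));print(loc(s['eef_pos']),shares(world([16,59]),55,s))
f=cv2.imread('pics/top0.png')
cs=np.array([ray('top',*c,8)[:2] for c in[(391,201),(452,205),(447,339),(384,334)]]);print(cs,cs.mean(0))
B=cs.mean(0)
a=np.radians(-3.5)
st=read_state()
w=grab_frame('wrist');cv2.imwrite('pics/w1.png',w[:,:,::-1])
E
```

```text
2.3 [547.26287538 109.6035117  218.32595615] [-0.41  0.48  0.27  1.7  -0.15  0.98  0.15]
[  4.82315767 102.99610887 218.32595615] (array([-0.088 ,  0.0227,  0.3266]), np.float64(13.93))
[[ 625.54494681 -246.14420938]
 [ 617.15886815 -384.83256404]
 [ 318.66091718 -362.77345671]
 [ 328.63051698 -224.54117406]] [ 472.49881228 -304.57285105]
```

View pics/w1.png

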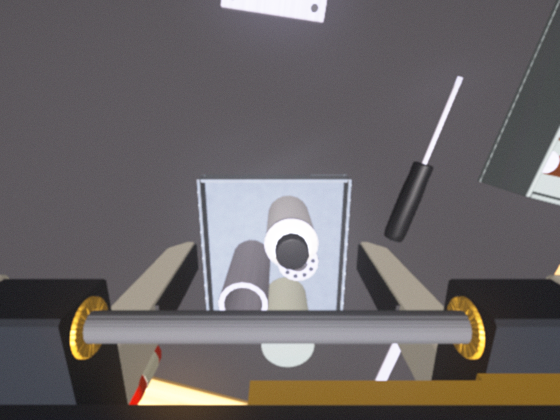

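The wrist view shows the tray square with the fingers and the can cap at (291,251). The can stands free between the finger planes once I make the remaining shift.

Call:
step_arm(
  commands=[
    [-1, [-0.044, 0.0113, 0], 0],
    [-1, [-0.044, 0.0113, 0], 0],
    [-1, [0, 0, 0], 0],
    [-1, [0, 0, 0], 0],
  ],
)

```text
time_s: 2.75
eef_pos: [568.1, 72.8, 218.4]
tcp_rot: [-0.001, 0.615, 0.789, 0.0]
wrist_force: [0.4, 0.2, -0.4]
width: 1.003
grasp_force: 0.0
```

```bash
python3 - <<'E'
from h import *
s=read_state();print(s['eef_pos'],loc(s['eef_pos']),shares(world([16,59]),55,s))
w=grab_frame('wrist');cv2.imwrite('pics/w2.png',w[:,:,::-1])
E
```

```text
[568.11679171  72.7525019  218.41136923] [ 16.14255741  62.19471257 218.41136923] (array([-0.0069, -0.    ,  0.3268]), np.float64(14.15))
```

View pics/w2.png

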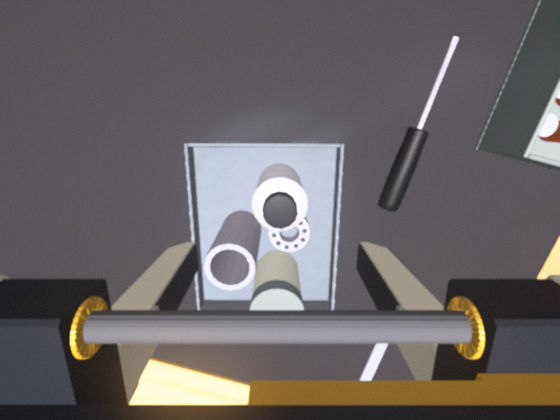

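The can cap is at (280,211), the sleeve rim at (231,267) and the bearing at (290,233). I'll check these rays against the top-view positions.

```bash
python3 - <<'E'
from h import *
s=read_state()
for n,u,v,z in[('can',280,211,124),('sl',231,267,114),('br',290,233,24)]:
    p=ray('wrist',u,v,z,s);print(n,p,loc(p))
E
```

```text
can [571.48655614  72.08701077 124.        ] [ 19.25122857  60.73376958 124.        ]
sl [540.67020198   3.04128999 114.        ] [-27.35341983   1.1941526  114.        ]
br [598.97446492  18.05097697  24.        ] [32.85012925  1.65290992 24.        ]
```

Call:
step_arm(
  commands=[
    [-1, [-0.007, 0, 0.04], 0],
    [-1, [0, 0, 0.055], 0],
    [-1, [0, 0, 0.055], 0],
    [-1, [0, 0, 0.055], 0],
    [-1, [0, 0, 0.055], 0],
    [-1, [0, 0, 0.04], 0],
    [-1, [0, 0, 0.027], 0],
    [-1, [0, 0, 0], 0],
    [-1, [0, 0, 0], 0],
    [-1, [0, 0, 0], 0],
  ],
)

```text
time_s: 3.8
eef_pos: [570.6, 67.7, 56.4]
tcp_rot: [0.001, 0.615, 0.788, 0.001]
wrist_force: [0.1, -0.5, -1.1]
width: 0.999
grasp_force: 0.0
```

Call:
step_arm(
  commands=[
    [-1, [0.006, 0, 0.002], 0],
    [-1, [0, 0, 0], 0],
    [1, [0, 0, 0], 0],
    [1, [0, 0, 0], 0],
    [1, [0, 0, 0], 0],
    [1, [0, 0, 0], 0],
    [1, [0, 0, 0], 0],
    [1, [0, 0, 0], 0],
    [1, [0, 0, 0], 0],
    [1, [0, 0, 0], 0],
    [1, [0, 0, 0], 0],
  ],
)

```text
time_s: 4.9
eef_pos: [569.6, 70.3, 54.3]
tcp_rot: [0.0, 0.616, 0.788, 0.0]
wrist_force: [1.9, -0.2, -0.4]
width: 0.556
grasp_force: 30.0
```

Call:
step_arm(
  commands=[
    [1, [0, 0, 0], 0],
    [1, [0, 0, 0], 0],
    [1, [0, 0, 0], 0],
    [1, [0, 0, -0.02], 0],
    [1, [0, 0, -0.05], 0],
    [1, [0, 0, -0.05], 0],
    [1, [0, 0, -0.06], 0],
    [1, [0, 0, -0.06], 0],
    [1, [0, 0, -0.06], 0],
    [1, [0, 0, -0.02], 0],
    [1, [0, 0, 0], 0],
  ],
)

```text
time_s: 6.0
eef_pos: [568.6, 70.1, 214.9]
tcp_rot: [0.0, 0.616, 0.788, 0.0]
wrist_force: [-0.3, 0.9, -4.4]
width: 0.553
grasp_force: 30.0
```

```bash
python3 - <<'E'
from h import *
s=read_state();print(s['eef_pos'],loc(s['eef_pos']),s['width']*93,s['wrist_force'],shares([580.2,-312.5],62,s))
E
```

```text
[568.63026377  70.07126055 214.93708434] [ 15.99212617  59.46889542 214.93708434] 51.47430650223897 [-0.33246283  0.89159115 -4.44646481] (array([-0.7481, -0.1627,  0.3057]), np.float64(13.99))
```

Call:
step_arm(
  commands=[
    [1, [-0.04, -0.008, 0], 0],
    [1, [-0.07, -0.015, 0], 0],
    [1, [-0.07, -0.015, 0], 0],
    [1, [-0.07, -0.015, 0], 0],
    [1, [-0.07, -0.015, 0], 0],
    [1, [-0.07, -0.015, 0], 0],
    [1, [-0.07, -0.015, 0], 0],
    [1, [-0.07, -0.015, 0], 0],
    [1, [-0.07, -0.015, 0], 0],
    [1, [-0.07, -0.015, 0], 0],
    [1, [-0.06, -0.015, 0], 0],
    [1, [-0.03, -0.008, 0], 0],
  ],
)

```text
time_s: 7.2
eef_pos: [577.4, -321.9, 211.1]
tcp_rot: [-0.003, 0.618, 0.787, -0.002]
wrist_force: [-0.9, -0.5, -2.8]
width: 0.556
grasp_force: 30.0
```

Call:
step_arm(
  commands=[
    [1, [0, 0, 0], 0],
    [1, [0, 0, 0.04], 0],
    [1, [0, 0, 0.06], 0],
    [1, [0, 0, 0.06], 0],
    [1, [0, 0, 0.06], 0],
    [1, [0, 0, 0.04], 0],
    [1, [0, 0, 0.02], 0],
    [1, [0, 0, 0.01], 0],
    [1, [0, 0, 0], 0],
    [1, [0, 0, 0], 0],
    [1, [0, 0, 0], 0],
  ],
)

```text
time_s: 8.3
eef_pos: [581.2, -319.0, 70.5]
tcp_rot: [0.001, 0.616, 0.788, 0.0]
wrist_force: [0.3, -1.0, -2.6]
width: 0.556
grasp_force: 30.0
```

```bash
python3 - <<'E'
from h import *
s=read_state();print(s['eef_pos'],s['qpos'].round(2),s['width']*93,s['wrist_force'],shares([580.2,-312.5],59,s))
E
```

```text
[ 581.16298729 -318.98260481   70.54381506] [ 0.34  0.8   0.24  1.54 -0.23  0.83  0.91] 51.69936033448394 [ 0.31983435 -0.97044417 -2.60582932] (array([0.0131, 0.0012, 0.0231]), np.float64(14.0))
```

Call:
step_arm(
  commands=[
    [1, [0.013, 0.001, 0.01], 0],
    [1, [0, 0, 0.008], 0],
    [1, [0, 0, 0.004], 0],
    [1, [0, 0, 0], 0],
    [1, [0, 0, 0], 0],
    [1, [0, 0, 0], 0],
  ],
)

```text
time_s: 8.9
eef_pos: [579.4, -311.6, 58.4]
tcp_rot: [-0.0, 0.616, 0.788, 0.0]
wrist_force: [-0.6, 2.9, 1.6]
width: 0.555
grasp_force: 30.0
```

Call:
step_arm(
  commands=[
    [-1, [0, 0, 0], 0],
    [-1, [0, 0, 0], 0],
    [-1, [0, 0, 0], 0],
    [-1, [0, 0, 0], 0],
    [-1, [0, 0, 0], 0],
    [-1, [0, 0, 0], 0],
    [-1, [0, 0, 0], 0],
    [-1, [0, 0, 0], 0],
  ],
)

```text
time_s: 9.7
eef_pos: [579.3, -312.2, 58.2]
tcp_rot: [0.0, 0.616, 0.788, -0.0]
wrist_force: [-0.4, -0.1, -0.5]
width: 0.999
grasp_force: 0.0
```

Call:
step_arm(
  commands=[
    [-1, [0, 0, -0.03], 0],
    [-1, [0, 0, -0.06], 0],
    [-1, [0, 0, -0.08], 0],
    [-1, [0, 0, -0.08], 0],
    [-1, [0, 0, -0.06], 0],
    [-1, [0, 0, -0.01], 0],
    [-1, [0, 0, 0], 0],
    [-1, [0, 0, 0], 0],
  ],
)

```text
time_s: 10.5
eef_pos: [578.5, -311.5, 216.9]
tcp_rot: [-0.001, 0.616, 0.788, -0.0]
wrist_force: [-0.3, 0.1, -0.7]
width: 1.002
grasp_force: 0.0
```

```bash
python3 - <<'E'
from h import *
s=read_state();print(s['eef_pos'],s['width']*93,shares(world([16.5,-58]),55,s))
E
```

```text
[ 578.47217    -311.48680587  216.86954367] 93.1535723556355 (array([0.5096, 0.1672, 0.3244]), np.float64(14.0))
```

Call:
step_arm(
  commands=[
    [-1, [0.03, 0.012, 0], 0],
    [-1, [0.07, 0.022, 0], 0],
    [-1, [0.07, 0.023, 0], 0],
    [-1, [0.07, 0.023, 0], 0],
    [-1, [0.07, 0.023, 0], 0],
    [-1, [0.07, 0.023, 0], 0],
    [-1, [0.07, 0.023, 0], 0],
    [-1, [0.04, 0.012, 0], 0],
    [-1, [0.02, 0.006, 0], 0],
    [-1, [0, 0, 0], 0],
    [-1, [0, 0, 0], 0],
  ],
)

```text
time_s: 11.6
eef_pos: [598.2, -45.9, 217.7]
tcp_rot: [-0.0, 0.616, 0.788, -0.001]
wrist_force: [-0.5, -0.7, -0.1]
width: 1.001
grasp_force: 0.0
```

```bash
python3 - <<'E'
from h import *
s=read_state();print(s['eef_pos'],s['width']*93,shares(world([16.5,-58]),55,s))
E
```

```text
[598.15413084 -45.90863691 217.69788047] 93.10809937290648 (array([4.800e-03, 3.000e-04, 3.254e-01]), np.float64(13.92))
```

Call:
step_arm(
  commands=[
    [-1, [0.004, 0, 0.04], 0],
    [-1, [0, 0, 0.055], 0],
    [-1, [0, 0, 0.055], 0],
    [-1, [0, 0, 0.055], 0],
    [-1, [0, 0, 0.055], 0],
    [-1, [0, 0, 0.04], 0],
    [-1, [0, 0, 0.025], 0],
    [-1, [0, 0, 0], 0],
    [-1, [0, 0, 0], 0],
  ],
)

```text
time_s: 12.5
eef_pos: [598.6, -43.7, 56.2]
tcp_rot: [0.001, 0.616, 0.788, 0.0]
wrist_force: [0.2, 0.4, 0.4]
width: 1.004
grasp_force: 0.0
```

Call:
step_arm(
  commands=[
    [1, [0, 0, 0], 0],
    [1, [0, 0, 0], 0],
    [1, [0, 0, 0], 0],
    [1, [0, 0, 0], 0],
    [1, [0, 0, 0], 0],
    [1, [0, 0, 0], 0],
    [1, [0, 0, 0], 0],
    [1, [0, 0, 0], 0],
    [1, [0, 0, 0], 0],
    [1, [0, 0, 0], 0],
  ],
)

```text
time_s: 13.5
eef_pos: [597.5, -42.7, 55.7]
tcp_rot: [-0.001, 0.616, 0.788, -0.0]
wrist_force: [-3.2, -0.3, 4.3]
width: 0.594
grasp_force: 30.0
```

Call:
step_arm(
  commands=[
    [1, [0, 0, -0.02], 0],
    [1, [0, 0, -0.05], 0],
    [1, [0, 0, -0.05], 0],
    [1, [0, 0, -0.06], 0],
    [1, [0, 0, -0.06], 0],
    [1, [0, 0, -0.06], 0],
    [1, [0, 0, -0.02], 0],
    [1, [0, 0, 0], 0],
  ],
)

```text
time_s: 14.3
eef_pos: [599.3, -42.5, 216.8]
tcp_rot: [0.002, 0.616, 0.788, 0.001]
wrist_force: [0.4, -0.3, -3.7]
width: 0.596
grasp_force: 30.0
```

```bash
python3 - <<'E'
from h import *
s=read_state();print(s['eef_pos'],loc(s['eef_pos']),s['width']*93,shares([472.5,-304.6],59,s))
E
```

```text
[599.27938939 -42.48529789 216.79613029] [ 18.5009458  -57.15894677 216.79613029] 55.46790464657217 (array([-0.4469, -0.3742,  0.3147]), np.float64(14.02))
```

Call:
step_arm(
  commands=[
    [1, [-0.025, -0.02, 0], 0],
    [1, [-0.05, -0.042, 0], 0],
    [1, [-0.055, -0.046, 0], 0],
    [1, [-0.055, -0.046, 0], 0],
    [1, [-0.055, -0.046, 0], 0],
    [1, [-0.055, -0.046, 0], 0],
    [1, [-0.055, -0.046, 0], 0],
    [1, [-0.05, -0.042, 0], 0],
    [1, [-0.03, -0.025, 0], 0],
    [1, [-0.017, -0.015, 0], 0],
    [1, [0, 0, 0], 0],
    [1, [0, 0, 0], 0],
  ],
)

```text
time_s: 15.5
eef_pos: [470.9, -303.4, 214.7]
tcp_rot: [-0.001, 0.615, 0.788, 0.0]
wrist_force: [0.5, 0.7, -2.7]
width: 0.594
grasp_force: 30.0
```

Call:
step_arm(
  commands=[
    [1, [0, 0, 0.04], 0],
    [1, [0, 0, 0.06], 0],
    [1, [0, 0, 0.06], 0],
    [1, [0, 0, 0.06], 0],
    [1, [0, 0, 0.04], 0],
    [1, [0, 0, 0.02], 0],
    [1, [0, 0, 0.01], 0],
    [1, [0, 0, 0], 0],
    [1, [0, 0, 0], 0],
    [1, [0, 0, 0], 0],
  ],
)

```text
time_s: 16.5
eef_pos: [471.5, -305.1, 71.8]
tcp_rot: [0.001, 0.616, 0.788, 0.0]
wrist_force: [-0.8, -0.4, -3.3]
width: 0.598
grasp_force: 30.0
```

```bash
python3 - <<'E'
from h import *
s=read_state();print(s['eef_pos'],s['width']*93,shares([472.5,-304.6],60,s))
E
```

```text
[ 471.52736292 -305.1327576    71.78896645] 55.5719454129782 (array([0.0006, 0.0021, 0.0236]), np.float64(14.01))
```

Call:
step_arm(
  commands=[
    [1, [0, 0, 0.01], 0],
    [1, [0, 0, 0.008], 0],
    [1, [0, 0, 0.005], 0],
    [1, [0, 0, 0], 0],
    [1, [0, 0, 0], 0],
    [1, [0, 0, 0], 0],
  ],
)

```text
time_s: 17.1
eef_pos: [470.5, -304.7, 59.6]
tcp_rot: [-0.0, 0.616, 0.788, 0.0]
wrist_force: [-3.2, 2.8, 5.7]
width: 0.598
grasp_force: 30.0
```

Call:
step_arm(
  commands=[
    [-1, [0, 0, 0], 0],
    [-1, [0, 0, 0], 0],
    [-1, [0, 0, 0], 0],
    [-1, [0, 0, 0], 0],
    [-1, [0, 0, 0], 0],
    [-1, [0, 0, 0], 0],
    [-1, [0, 0, 0], 0],
    [-1, [0, 0, 0], 0],
  ],
)

```text
time_s: 17.9
eef_pos: [470.7, -304.7, 59.2]
tcp_rot: [-0.0, 0.616, 0.788, -0.0]
wrist_force: [-0.4, -0.5, 0.4]
width: 1.001
grasp_force: 0.0
```

Call:
step_arm(
  commands=[
    [-1, [0, 0, -0.03], 0],
    [-1, [0, 0, -0.06], 0],
    [-1, [0, 0, -0.08], 0],
    [-1, [0, 0, -0.08], 0],
    [-1, [0, 0, -0.06], 0],
    [-1, [0, 0, -0.01], 0],
    [-1, [0, 0, 0], 0],
    [-1, [0, 0, 0], 0],
  ],
)

```text
time_s: 18.7
eef_pos: [470.0, -303.9, 217.7]
tcp_rot: [-0.001, 0.616, 0.788, -0.0]
wrist_force: [-0.2, 0.3, -0.1]
width: 0.999
grasp_force: 0.0
```

```bash
python3 - <<'E'
from h import *
s=read_state();print(s['eef_pos'],s['width']*93,shares(world([-30.5,0.5]),55,s))
E
```

```text
[ 469.98748848 -303.94916542  217.73294534] 92.9246334979005 (array([0.5594, 0.2801, 0.3261]), np.float64(14.01))
```

Call:
step_arm(
  commands=[
    [-1, [0.03, 0.015, 0], 0],
    [-1, [0.065, 0.033, 0], 0],
    [-1, [0.07, 0.035, 0], 0],
    [-1, [0.07, 0.035, 0], 0],
    [-1, [0.07, 0.035, 0], 0],
    [-1, [0.07, 0.035, 0], 0],
    [-1, [0.07, 0.035, 0], 0],
    [-1, [0.06, 0.03, 0], 0],
    [-1, [0.035, 0.018, 0], 0],
    [-1, [0.02, 0.01, 0], 0],
    [-1, [0, 0, 0], 0],
    [-1, [0, 0, 0], 0],
  ],
)

```text
time_s: 19.9
eef_pos: [538.7, -0.5, 218.4]
tcp_rot: [-0.0, 0.616, 0.787, -0.001]
wrist_force: [0.1, 0.2, 0.5]
width: 1.004
grasp_force: 0.0
```

```bash
python3 - <<'E'
from h import *
s=read_state();print(s['eef_pos'],s['width']*93,shares(world([-30.5,0.5]),55,s))
E
```

```text
[538.73852507  -0.5476342  218.42237882] 93.37597621290305 (array([ 4.900e-03, -1.000e-04,  3.268e-01]), np.float64(13.9))
```

Call:
step_arm(
  commands=[
    [-1, [0.004, 0, 0.04], 0],
    [-1, [0, 0, 0.055], 0],
    [-1, [0, 0, 0.055], 0],
    [-1, [0, 0, 0.055], 0],
    [-1, [0, 0, 0.055], 0],
    [-1, [0, 0, 0.04], 0],
    [-1, [0, 0, 0.025], 0],
    [-1, [0, 0, 0], 0],
    [-1, [0, 0, 0], 0],
  ],
)

```text
time_s: 20.8
eef_pos: [539.3, 1.9, 57.2]
tcp_rot: [0.0, 0.616, 0.788, 0.0]
wrist_force: [-0.5, 0.1, -0.4]
width: 0.999
grasp_force: 0.0
```

Call:
step_arm(
  commands=[
    [1, [0, 0, 0], 0],
    [1, [0, 0, 0], 0],
    [1, [0, 0, 0], 0],
    [1, [0, 0, 0], 0],
    [1, [0, 0, 0], 0],
    [1, [0, 0, 0], 0],
    [1, [0, 0, 0], 0],
    [1, [0, 0, 0], 0],
    [1, [0, 0, 0], 0],
    [1, [0, 0, 0], 0],
  ],
)

```text
time_s: 21.8
eef_pos: [538.7, 2.9, 56.7]
tcp_rot: [-0.0, 0.616, 0.788, -0.0]
wrist_force: [-0.1, -1.1, 1.8]
width: 0.544
grasp_force: 30.0
```

Call:
step_arm(
  commands=[
    [1, [0, 0, -0.02], 0],
    [1, [0, 0, -0.05], 0],
    [1, [0, 0, -0.05], 0],
    [1, [0, 0, -0.06], 0],
    [1, [0, 0, -0.06], 0],
    [1, [0, 0, -0.06], 0],
    [1, [0, 0, -0.02], 0],
    [1, [0, 0, 0], 0],
  ],
)

```text
time_s: 22.6
eef_pos: [539.3, 2.9, 217.5]
tcp_rot: [0.001, 0.616, 0.788, 0.001]
wrist_force: [-0.3, -0.1, -5.2]
width: 0.539
grasp_force: 30.0
```

```bash
python3 - <<'E'
from h import *
s=read_state();print(s['eef_pos'],loc(s['eef_pos']),s['width']*93,shares([364.8,-296.7],59,s))
E
```

```text
[539.27072797   2.939606   217.5178027 ] [-28.73592307   1.43405247 217.5178027 ] 50.14637044817384 (array([-0.4969, -0.4843,  0.3162]), np.float64(14.01))
```

Call:
step_arm(
  commands=[
    [1, [-0.025, -0.024, 0], 0],
    [1, [-0.05, -0.049, 0], 0],
    [1, [-0.055, -0.054, 0], 0],
    [1, [-0.055, -0.054, 0], 0],
    [1, [-0.055, -0.053, 0], 0],
    [1, [-0.055, -0.053, 0], 0],
    [1, [-0.055, -0.053, 0], 0],
    [1, [-0.055, -0.053, 0], 0],
    [1, [-0.045, -0.044, 0], 0],
    [1, [-0.03, -0.03, 0], 0],
    [1, [-0.017, -0.017, 0], 0],
    [1, [0, 0, 0], 0],
  ],
)

```text
time_s: 23.8
eef_pos: [361.6, -297.9, 215.5]
tcp_rot: [-0.001, 0.617, 0.787, -0.001]
wrist_force: [-0.2, 0.4, -4.7]
width: 0.54
grasp_force: 30.0
```

```bash
python3 - <<'E'
from h import *
s=read_state();print(s['eef_pos'],s['width']*93,s['qpos'].round(2),shares([364.8,-296.7],61,s))
E
```

```text
[ 361.59041781 -297.94498323  215.54168149] 50.211735578462395 [ 0.38  0.36  0.36  1.94 -0.16  0.88  1.06] (array([0.0004, 0.0077, 0.3091]), np.float64(13.74))
```

Call:
step_arm(
  commands=[
    [1, [0, 0, 0.04], 0],
    [1, [0, 0, 0.06], 0],
    [1, [0, 0, 0.06], 0],
    [1, [0, 0, 0.06], 0],
    [1, [0, 0, 0.04], 0],
    [1, [0, 0, 0.02], 0],
    [1, [0, 0, 0.01], 0],
    [1, [0, 0, 0], 0],
    [1, [0, 0, 0.01], 0],
    [1, [0, 0, 0.005], 0],
    [1, [0, 0, 0], 0],
    [1, [0, 0, 0], 0],
  ],
)

```text
time_s: 25.0
eef_pos: [364.3, -296.9, 64.4]
tcp_rot: [0.0, 0.616, 0.788, 0.0]
wrist_force: [0.2, 0.6, -3.9]
width: 0.541
grasp_force: 30.0
```

```bash
python3 - <<'E'
from h import *
s=read_state();print(s['eef_pos'],s['wrist_force'],shares([364.8,-296.7],61,s))
E
```

```text
[ 364.30568614 -296.85075162   64.44982978] [ 0.19630148  0.60082942 -3.89372747] (array([0.0001, 0.001 , 0.0069]), np.float64(14.0))
```

Call:
step_arm(
  commands=[
    [1, [0, 0, 0.006], 0],
    [1, [0, 0, 0.001], 0],
    [1, [0, 0, 0], 0],
    [1, [0, 0, 0], 0],
    [-1, [0, 0, 0], 0],
    [-1, [0, 0, 0], 0],
    [-1, [0, 0, 0], 0],
    [-1, [0, 0, 0], 0],
    [-1, [0, 0, 0], 0],
    [-1, [0, 0, 0], 0],
    [-1, [0, 0, 0], 0],
    [-1, [0, 0, 0], 0],
  ],
)

```text
time_s: 26.2
eef_pos: [364.2, -296.8, 60.7]
tcp_rot: [0.0, 0.616, 0.788, -0.0]
wrist_force: [-0.4, -0.4, 0.0]
width: 0.999
grasp_force: 0.0
```

Call:
step_arm(
  commands=[
    [-1, [0, 0, -0.03], 0],
    [-1, [0, 0, -0.06], 0],
    [-1, [0, 0, -0.08], 0],
    [-1, [0, 0, -0.08], 0],
    [-1, [0, 0, -0.06], 0],
    [-1, [0, 0, -0.01], 0],
    [-1, [0, 0, 0], 0],
    [-1, [0, 0, 0], 0],
  ],
)

```text
time_s: 27.0
eef_pos: [363.4, -296.0, 219.5]
tcp_rot: [-0.001, 0.616, 0.788, -0.0]
wrist_force: [-0.2, -0.0, 0.2]
width: 1.002
grasp_force: 0.0
```

```bash
python3 - <<'E'
from h import *
s=read_state();print(s['eef_pos'],s['width']*93,shares(world([-20,1]),217,s))
E
```

```text
[ 363.449003   -295.96183796  219.45296848] 93.20448572963326 (array([0.494 , 0.5034, 0.0051]), np.float64(14.01))
```

Call:
step_arm(
  commands=[
    [-1, [0.025, 0.031, 0], 0],
    [-1, [0.05, 0.061, 0], 0],
    [-1, [0.055, 0.067, 0], 0],
    [-1, [0.055, 0.067, 0], 0],
    [-1, [0.055, 0.067, 0], 0],
    [-1, [0.055, 0.067, 0], 0],
    [-1, [0.055, 0.067, 0], 0],
    [-1, [0.055, 0.067, 0], 0],
    [-1, [0.045, 0.056, 0], 0],
    [-1, [0.03, 0.037, 0], 0],
    [-1, [0.014, 0.018, 0], 0],
    [-1, [0, 0, 0], 0],
  ],
)

```text
time_s: 28.2
eef_pos: [597.6, 17.5, 218.6]
tcp_rot: [-0.001, 0.615, 0.789, -0.001]
wrist_force: [-0.1, -0.3, 0.2]
width: 0.996
grasp_force: 0.0
```

```bash
python3 - <<'E'
from h import *
t=grab_frame('top');s=read_state();w=grab_frame('wrist')
cv2.imwrite('pics/t2.png',t[:,:,::-1])
cv2.imwrite('pics/w3.png',w[:,:,::-1])
cv2.imwrite('pics/both.png',np.vstack([cv2.resize(t[:,:,::-1],(400,300)),cv2.resize(w[:,:,::-1],(400,300))]) if 0 else np.hstack([cv2.resize(t[:,:,::-1],(400,300)),cv2.resize(w[:,:,::-1],(400,300))]))
np.save('s3.npy',s,allow_pickle=True)
print(s['eef_pos'],shares(world([31,1]),7,s))
g=w[100:270,190:360].copy();cv2.imwrite('pics/w3c.png',cv2.resize(g[:,:,::-1],None,fx=3.5,fy=3.5))
E
```

```text
[597.01139379  15.4254051  219.18257252] (array([0.003 , 0.0028, 0.4244]), np.float64(13.99))
```

View pics/both.png

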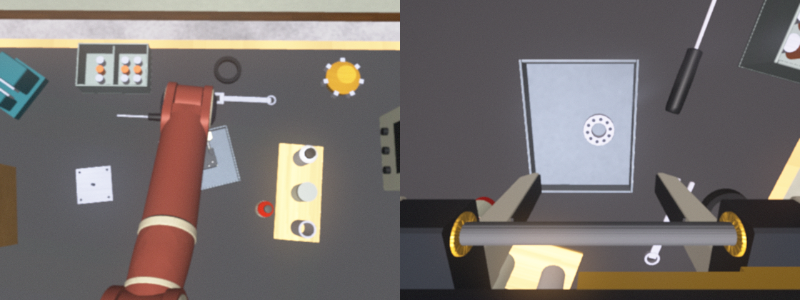

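View pics/w3c.png

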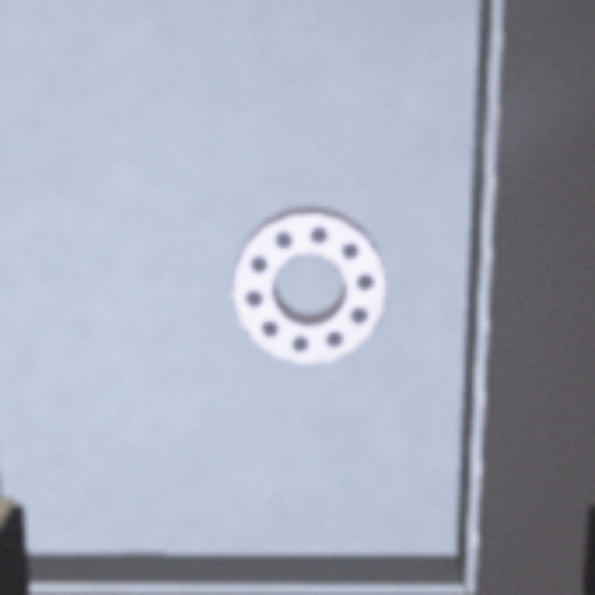

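The three containers stand upright on the board, with only the bearing left in the tray. The bearing centre is at wrist pixel (278.6,182).

```bash
python3 - <<'E'
from h import *
s=np.load('s3.npy',allow_pickle=True).item();p=ray('wrist',278.6,182,24,s);print(p,loc(p))
s=read_state();print(s['eef_pos'],shares(p,45,s))
E
```

```text
[598.13542961  18.26343827  24.        ] [32.08741591  2.06204123 24.        ]
[596.82533976  14.23238728 219.72075823] (array([0.0075, 0.0055, 0.3494]), np.float64(13.88))
```

Call:
step_arm(
  commands=[
    [-0.5, [0.007, 0.004, 0.03], 0],
    [-0.5, [0, 0, 0.06], 0],
    [-0.5, [0, 0, 0.06], 0],
    [-0.5, [0, 0, 0.07], 0],
    [-0.5, [0, 0, 0.06], 0],
    [-0.5, [0, 0, 0.04], 0],
    [-0.5, [0, 0, 0.025], 0],
    [-0.5, [0, 0, 0], 0],
    [-0.5, [0, 0, 0], 0],
    [-0.5, [0, 0, 0], 0],
  ],
)

```text
time_s: 29.3
eef_pos: [600.0, 19.5, 49.6]
tcp_rot: [0.001, 0.616, 0.788, 0.001]
wrist_force: [-0.1, 0.7, 0.7]
width: 0.749
grasp_force: 0.0
```

```bash
python3 - <<'E'
from h import *
s=read_state();print(s['eef_pos'],s['width']*93,shares([597.3,18],8,s))
E
```

```text
[600.01932531  19.5223586   49.61683484] 69.66286871106642 (array([-0.0016, -0.0062,  0.0832]), np.float64(13.97))
```

Call:
step_arm(
  commands=[
    [-0.5, [-0.001, -0.005, 0], 0],
    [-0.5, [0, 0, 0.02], 0],
    [-0.5, [0, 0, 0.025], 0],
    [-0.5, [0, 0, 0.02], 0],
    [-0.5, [0, 0, 0.012], 0],
    [-0.5, [0, 0, 0], 0],
    [-0.5, [0, 0, 0], 0],
    [-0.5, [0, 0, 0], 0],
  ],
)

```text
time_s: 30.1
eef_pos: [597.1, 18.8, 9.9]
tcp_rot: [0.0, 0.616, 0.788, 0.0]
wrist_force: [-1.0, -0.0, -0.7]
width: 0.747
grasp_force: 0.0
```

```bash
python3 - <<'E'
from h import *
s=read_state();print(s['eef_pos'],s['width']*93,s['wrist_force'],shares([597.3,18],8,s))
E
```

```text
[597.11062671  18.84290604   9.94140364] 69.44248413664246 [-1.03548065 -0.0436469  -0.68318008] (array([-0.0017, -0.    ,  0.0039]), np.float64(14.0))
```

Call:
step_arm(
  commands=[
    [-0.5, [-0.001, 0, 0.003], 0],
    [-0.5, [0, 0, 0], 0],
    [1, [0, 0, 0], 0],
    [1, [0, 0, 0], 0],
    [1, [0, 0, 0], 0],
    [1, [0, 0, 0], 0],
    [1, [0, 0, 0], 0],
    [1, [0, 0, 0], 0],
    [1, [0, 0, 0], 0],
    [1, [0, 0, 0], 0],
  ],
)

```text
time_s: 31.1
eef_pos: [596.9, 18.4, 8.2]
tcp_rot: [0.0, 0.616, 0.788, 0.0]
wrist_force: [-0.0, -0.2, 1.3]
width: 0.555
grasp_force: 30.0
```

Call:
step_arm(
  commands=[
    [1, [0, 0, -0.02], 0],
    [1, [0, 0, -0.05], 0],
    [1, [0, 0, -0.06], 0],
    [1, [0, 0, -0.06], 0],
    [1, [0, 0, -0.05], 0],
    [1, [0, 0, -0.02], 0],
    [1, [0, 0, 0], 0],
    [1, [0, 0, 0], 0],
  ],
)

```text
time_s: 31.9
eef_pos: [595.8, 18.6, 137.1]
tcp_rot: [-0.001, 0.616, 0.788, -0.001]
wrist_force: [-0.1, -0.3, -2.0]
width: 0.554
grasp_force: 30.0
```

```bash
python3 - <<'E'
from h import *
s=read_state();print(s['eef_pos'],s['width']*93,s['wrist_force'],shares([491.7,337],130,s))
E
```

```text
[595.80060082  18.55000246 137.0531942 ] 51.53532413543536 [-0.07145858 -0.27275848 -2.02236997] (array([ 0.6683, -0.0478,  0.0147]), np.float64(14.01))
```

Call:
step_arm(
  commands=[
    [1, [0.03, -0.002, 0], 0],
    [1, [0.06, -0.0045, 0], 0],
    [1, [0.075, -0.0055, 0], 0],
    [1, [0.075, -0.0055, 0], 0],
    [1, [0.075, -0.0055, 0], 0],
    [1, [0.075, -0.0055, 0], 0],
    [1, [0.075, -0.0055, 0], 0],
    [1, [0.075, -0.005, 0], 0],
    [1, [0.06, -0.0045, 0], 0],
    [1, [0.04, -0.003, 0], 0],
    [1, [0.025, -0.0015, 0], 0],
    [1, [0, 0, 0], 0],
  ],
)

```text
time_s: 33.1
eef_pos: [490.9, 337.9, 136.9]
tcp_rot: [-0.001, 0.614, 0.789, -0.001]
wrist_force: [0.1, 0.0, -1.5]
width: 0.554
grasp_force: 30.0
```

Call:
step_arm(
  commands=[
    [1, [0, 0, 0.04], 0],
    [1, [0, 0, 0.05], 0],
    [1, [0, 0, 0.04], 0],
    [1, [0, 0, 0.02], 0],
    [1, [0, 0, 0], 0],
    [1, [0, 0, 0], 0],
    [1, [0, 0, 0], 0],
  ],
)

```text
time_s: 33.8
eef_pos: [494.2, 335.4, 64.3]
tcp_rot: [0.0, 0.616, 0.788, 0.001]
wrist_force: [0.2, 0.6, -1.2]
width: 0.552
grasp_force: 30.0
```

```bash
python3 - <<'E'
from h import *
s=read_state();print(s['eef_pos'],s['width']*93,shares([491.7,337],45,s))
t=grab_frame('top');w=grab_frame('wrist');sd=grab_frame('side')
cv2.imwrite('pics/b4.png',np.hstack([cv2.resize(x[:,:,::-1],(400,300),interpolation=cv2.INTER_CUBIC) for x in (sd[110:200,160:280],w)]))
E
```

```text
[494.15678461 335.35369571  64.33462287] 51.33946622481704 (array([ 0.0044, -0.0041,  0.0387]), np.float64(13.97))
```

View pics/b4.png

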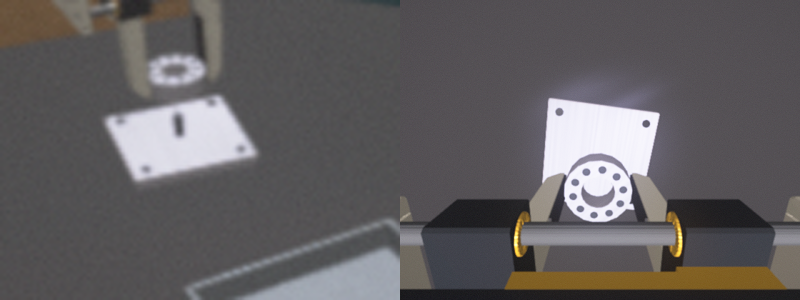

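The bearing is held flat just above the stand, and the stud shows at (178,125) in the side crop. I'll align and lower it.

Call:
step_arm(
  commands=[
    [1, [0.004, -0.003, 0.015], 0],
    [1, [0, 0, 0.015], 0],
    [1, [0, 0, 0.008], 0],
    [1, [0, 0, 0], 0],
    [1, [0, 0, 0], 0],
    [1, [0, 0, 0], 0],
  ],
)

```text
time_s: 34.55
eef_pos: [491.4, 336.8, 44.3]
tcp_rot: [0.0, 0.616, 0.788, 0.0]
wrist_force: [0.4, 0.5, -2.0]
width: 0.551
grasp_force: 30.0
```

```bash
python3 - <<'E'
from h import *
s=read_state();print(s['eef_pos'],s['width']*93,s['wrist_force'],shares([492.5,337.2],17,s))
E
```

```text
[491.42612782 336.84913003  44.27420336] 51.272070812354336 [ 0.40113117  0.49123672 -1.95120612] (array([0.0002, 0.0022, 0.0545]), np.float64(14.0))
```

Call:
step_arm(
  commands=[
    [1, [0, 0.002, 0.01], 0],
    [1, [0, 0, 0.012], 0],
    [1, [0, 0, 0.012], 0],
    [1, [0, 0, 0.01], 0],
    [1, [0, 0, 0.006], 0],
    [1, [0, 0, 0], 0],
    [1, [0, 0, 0], 0],
    [1, [0, 0, 0], 0],
  ],
)

```text
time_s: 35.35
eef_pos: [492.4, 337.2, 19.4]
tcp_rot: [0.0, 0.616, 0.788, 0.0]
wrist_force: [-0.6, -0.1, -1.9]
width: 0.553
grasp_force: 30.0
```

```bash
python3 - <<'E'
from h import *
s=read_state();print(s['eef_pos'],s['width']*93,s['wrist_force'],shares([492.5,337.2],16.5,s))
E
```

```text
[492.363688   337.15021832  19.40894038] 51.39077172478475 [-0.60481365 -0.11783287 -1.94537871] (array([0.    , 0.0003, 0.0058]), np.float64(14.0))
```

Call:
step_arm(
  commands=[
    [1, [0, 0, 0.004], 0],
    [1, [0, 0, 0.002], 0],
    [1, [0, 0, 0], 0],
    [1, [0, 0, 0], 0],
    [-1, [0, 0, 0], 0],
    [-1, [0, 0, 0], 0],
    [-1, [0, 0, 0], 0],
    [-1, [0, 0, 0], 0],
    [-1, [0, 0, 0], 0],
    [-1, [0, 0, 0], 0],
    [-1, [0, 0, 0], 0],
    [-1, [0, 0, 0], 0],
  ],
)

```text
time_s: 36.55
eef_pos: [492.1, 337.1, 16.1]
tcp_rot: [-0.0, 0.616, 0.788, -0.0]
wrist_force: [0.6, 0.2, -0.8]
width: 0.998
grasp_force: 0.0
```

Call:
step_arm(
  commands=[
    [-1, [0, 0, -0.02], 0],
    [-1, [0, 0, -0.06], 0],
    [-1, [0, 0, -0.08], 0],
    [-1, [0, 0, -0.08], 0],
    [-1, [0, 0, -0.08], 0],
    [-1, [0, 0, -0.06], 0],
    [-1, [0, 0, -0.03], 0],
    [-1, [0, 0, 0], 0],
    [-1, [-0.05, 0, 0], 0],
    [-1, [-0.07, 0, 0], 0],
    [-1, [-0.07, 0, 0], 0],
    [-1, [-0.07, 0, 0], 0],
  ],
)

```text
time_s: 37.75
eef_pos: [522.9, 209.4, 220.0]
tcp_rot: [-0.001, 0.615, 0.788, -0.001]
wrist_force: [1.4, -0.0, 0.2]
width: 0.996
grasp_force: 0.0
```

```bash
python3 - <<'E'
from h import *
s=read_state()
t=grab_frame('top');sd=grab_frame('side')
cv2.imwrite('pics/b5.png',np.hstack([cv2.resize(x[:,:,::-1],(400,300),interpolation=cv2.INTER_CUBIC) for x in (sd[110:200,160:280],t[215:305,70:190])]))
cv2.imwrite('pics/t5.png',t[:,:,::-1])
s=read_state();print(s['eef_pos'],s['width']*93,shares([364.3,-296.8],61,s))
E
```

```text
[524.65358385 203.41639313 220.59064042] 93.02428357370589 (array([-0.8974, -0.5431,  0.3245]), np.float64(13.39))
```

View pics/b5.png

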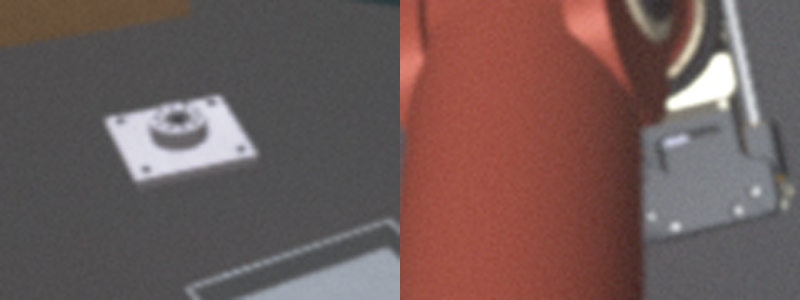

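The side view shows the bearing lying flat on the plate with the stud inside its bore. Next is putting the can back.

Call:
step_arm(
  commands=[
    [-1, [-0.04, -0.006, 0], 0],
    [-1, [-0.08, -0.011, 0], 0],
    [-1, [-0.08, -0.011, 0], 0],
    [-1, [-0.08, -0.011, 0], 0],
    [-1, [-0.08, -0.011, 0], 0],
    [-1, [-0.08, -0.011, 0], 0],
    [-1, [-0.08, -0.011, 0], 0],
    [-1, [-0.08, -0.011, 0], 0],
    [-1, [-0.08, -0.011, 0], 0],
    [-1, [-0.08, -0.011, 0], 0],
    [-1, [-0.08, -0.011, 0], 0],
    [-1, [-0.08, -0.011, 0], 0],
  ],
)

```text
time_s: 39.05
eef_pos: [573.4, -250.8, 220.0]
tcp_rot: [-0.001, 0.615, 0.788, 0.0]
wrist_force: [0.9, 0.8, 0.7]
width: 0.999
grasp_force: 0.0
```

Call:
step_arm(
  commands=[
    [-1, [-0.06, -0.009, 0], 0],
    [-1, [-0.03, -0.005, 0], 0],
    [-1, [-0.01, -0.002, 0], 0],
    [-1, [0, 0, 0], 0],
    [-1, [0, 0, 0], 0],
  ],
)

```text
time_s: 39.55
eef_pos: [578.3, -298.5, 220.9]
tcp_rot: [-0.001, 0.614, 0.789, 0.001]
wrist_force: [-0.2, -0.4, -0.2]
width: 0.998
grasp_force: 0.0
```

```bash
python3 - <<'E'
from h import *
s=read_state();print(s['eef_pos'],s['width']*93,shares([579.3,-312.2],58.2,s))
E
```

```text
[ 578.3088527  -298.46566719  220.9055568 ] 92.76772054815673 (array([-0.0278, -0.005 ,  0.3253]), np.float64(14.17))
```

Call:
step_arm(
  commands=[
    [-1, [-0.026, -0.005, 0.02], 0],
    [-1, [0, 0, 0.05], 0],
    [-1, [0, 0, 0.06], 0],
    [-1, [0, 0, 0.06], 0],
    [-1, [0, 0, 0.06], 0],
    [-1, [0, 0, 0.045], 0],
    [-1, [0, 0, 0.025], 0],
    [-1, [0, 0, 0], 0],
    [-1, [0, 0, 0], 0],
  ],
)

```text
time_s: 40.45
eef_pos: [578.9, -314.8, 61.8]
tcp_rot: [0.001, 0.616, 0.788, -0.0]
wrist_force: [0.7, -0.2, 0.7]
width: 1.001
grasp_force: 0.0
```

```bash
python3 - <<'E'
from h import *
s=read_state();print(s['eef_pos'],s['width']*93,shares([579.3,-312.2],58.2,s))
E
```

```text
[ 578.88696093 -314.84742585   61.82817336] 93.12554230327376 (array([0.0049, 0.0021, 0.0073]), np.float64(14.02))
```

Call:
step_arm(
  commands=[
    [-1, [0.005, 0.002, 0.007], 0],
    [-1, [0, 0, 0], 0],
    [1, [0, 0, 0], 0],
    [1, [0, 0, 0], 0],
    [1, [0, 0, 0], 0],
    [1, [0, 0, 0], 0],
    [1, [0, 0, 0], 0],
    [1, [0, 0, 0], 0],
    [1, [0, 0, 0], 0],
    [1, [0, 0, 0], 0],
    [1, [0, 0, 0], 0],
    [1, [0, 0, 0], 0],
  ],
)

```text
time_s: 41.65
eef_pos: [579.1, -311.7, 57.8]
tcp_rot: [0.0, 0.616, 0.788, 0.0]
wrist_force: [1.7, 0.9, 1.0]
width: 0.557
grasp_force: 30.0
```

Call:
step_arm(
  commands=[
    [1, [0, 0, -0.02], 0],
    [1, [0, 0, -0.05], 0],
    [1, [0, 0, -0.05], 0],
    [1, [0, 0, -0.06], 0],
    [1, [0, 0, -0.06], 0],
    [1, [0, 0, -0.06], 0],
    [1, [0, 0, -0.02], 0],
    [1, [0, 0, 0], 0],
  ],
)

```text
time_s: 42.45
eef_pos: [578.6, -312.4, 219.0]
tcp_rot: [0.001, 0.616, 0.788, -0.0]
wrist_force: [0.5, 0.6, -2.4]
width: 0.555
grasp_force: 30.0
```

```bash
python3 - <<'E'
from h import *
s=read_state();print(s['eef_pos'],s['width']*93,shares(world([16.8,59.2]),70,s))
E
```

```text
[ 578.57033941 -312.37040742  218.9642721 ] 51.61484341851474 (array([0.747 , 0.1667, 0.2969]), np.float64(13.97))
```

Call:
step_arm(
  commands=[
    [1, [0.035, 0.008, 0], 0],
    [1, [0.07, 0.015, 0], 0],
    [1, [0.075, 0.017, 0], 0],
    [1, [0.075, 0.017, 0], 0],
    [1, [0.075, 0.017, 0], 0],
    [1, [0.075, 0.017, 0], 0],
    [1, [0.075, 0.017, 0], 0],
    [1, [0.075, 0.017, 0], 0],
    [1, [0.075, 0.017, 0], 0],
    [1, [0.06, 0.012, 0], 0],
    [1, [0.035, 0.008, 0], 0],
    [1, [0.02, 0.005, 0], 0],
  ],
)

```text
time_s: 43.65
eef_pos: [567.1, 74.1, 215.4]
tcp_rot: [-0.003, 0.614, 0.79, -0.001]
wrist_force: [-0.1, -1.0, -2.8]
width: 0.556
grasp_force: 30.0
```

Call:
step_arm(
  commands=[
    [1, [0, 0, 0], 0],
    [1, [0, 0, 0.04], 0],
    [1, [0, 0, 0.06], 0],
    [1, [0, 0, 0.06], 0],
    [1, [0, 0, 0.06], 0],
    [1, [0, 0, 0.045], 0],
    [1, [0, 0, 0.025], 0],
    [1, [0, 0, 0.01], 0],
    [1, [0, 0, 0], 0],
    [1, [0, 0, 0], 0],
    [1, [0, 0, 0], 0],
  ],
)

```text
time_s: 44.75
eef_pos: [570.5, 69.8, 68.9]
tcp_rot: [0.001, 0.616, 0.788, 0.001]
wrist_force: [0.2, 0.3, -2.5]
width: 0.557
grasp_force: 30.0
```

```bash
python3 - <<'E'
from h import *
s=read_state();print(s['eef_pos'],s['width']*93,s['wrist_force'],shares(world([16.8,59.2]),54.3,s))
E
```

```text
[570.53169219  69.83298196  68.89295704] 51.818400792337535 [ 0.15570679  0.26653618 -2.5038484 ] (array([ 0.0009, -0.002 ,  0.0292]), np.float64(14.0))
```

Call:
step_arm(
  commands=[
    [1, [0.001, -0.001, 0.012], 0],
    [1, [0, 0, 0.01], 0],
    [1, [0, 0, 0.006], 0],
    [1, [0, 0, 0], 0],
    [1, [0, 0, 0], 0],
    [1, [0, 0, 0], 0],
  ],
)

```text
time_s: 45.35
eef_pos: [568.7, 70.3, 53.6]
tcp_rot: [-0.0, 0.616, 0.788, -0.0]
wrist_force: [0.1, 0.4, -0.2]
width: 0.555
grasp_force: 30.0
```

```bash
python3 - <<'E'
from h import *
s=read_state();print(s['eef_pos'],s['wrist_force'],loc(s['eef_pos']))
E
```

```text
[568.7447004   70.32035192  53.59204385] [ 0.13128454  0.38030602 -0.18407291] [16.1634242  59.68290299 53.59204385]
```

Seated on the tray floor. Release and go to the jar.

Call:
step_arm(
  commands=[
    [-1, [0, 0, 0], 0],
    [-1, [0, 0, 0], 0],
    [-1, [0, 0, 0], 0],
    [-1, [0, 0, 0], 0],
    [-1, [0, 0, 0], 0],
    [-1, [0, 0, 0], 0],
    [-1, [0, 0, 0], 0],
    [-1, [0, 0, 0], 0],
  ],
)

```text
time_s: 46.15
eef_pos: [569.0, 70.2, 53.6]
tcp_rot: [0.0, 0.616, 0.788, -0.0]
wrist_force: [-0.2, -0.7, -0.2]
width: 1.0
grasp_force: 0.0
```

Call:
step_arm(
  commands=[
    [-1, [0, 0, -0.03], 0],
    [-1, [0, 0, -0.06], 0],
    [-1, [0, 0, -0.08], 0],
    [-1, [0, 0, -0.08], 0],
    [-1, [0, 0, -0.06], 0],
    [-1, [0, 0, -0.02], 0],
    [-1, [0, 0, 0], 0],
    [-1, [0, 0, 0], 0],
  ],
)

```text
time_s: 46.95
eef_pos: [567.9, 70.3, 217.0]
tcp_rot: [-0.001, 0.616, 0.788, -0.001]
wrist_force: [0.3, 0.5, -0.5]
width: 1.0
grasp_force: 0.0
```

```bash
python3 - <<'E'
from h import *
s=read_state();print(s['eef_pos'],s['width']*93,shares([470.7,-304.7],59.3,s))
E
```

```text
[567.89293943  70.34410358 217.04694611] 93.01990238305704 (array([-0.6809, -0.3692,  0.3163]), np.float64(14.01))
```

Call:
step_arm(
  commands=[
    [-1, [-0.035, -0.019, 0], 0],
    [-1, [-0.065, -0.035, 0], 0],
    [-1, [-0.07, -0.038, 0], 0],
    [-1, [-0.07, -0.038, 0], 0],
    [-1, [-0.07, -0.038, 0], 0],
    [-1, [-0.07, -0.038, 0], 0],
    [-1, [-0.07, -0.038, 0], 0],
    [-1, [-0.07, -0.038, 0], 0],
    [-1, [-0.065, -0.036, 0], 0],
    [-1, [-0.05, -0.027, 0], 0],
    [-1, [-0.03, -0.016, 0], 0],
    [-1, [-0.016, -0.008, 0], 0],
  ],
)

```text
time_s: 48.15
eef_pos: [470.3, -306.3, 216.5]
tcp_rot: [-0.002, 0.617, 0.787, -0.001]
wrist_force: [0.5, 0.3, -0.8]
width: 0.998
grasp_force: 0.0
```

Call:
step_arm(
  commands=[
    [-1, [0, 0, 0], 0],
    [-1, [0, 0, 0], 0],
    [-1, [0, 0, 0.03], 0],
    [-1, [0, 0, 0.03], 0],
  ],
)

```text
time_s: 48.55
eef_pos: [473.5, -303.0, 188.3]
tcp_rot: [0.0, 0.614, 0.789, 0.001]
wrist_force: [0.6, -0.2, -0.3]
width: 1.002
grasp_force: 0.0
```

```bash
python3 - <<'E'
from h import *
s=read_state();print(s['eef_pos'],s['width']*93,shares([470.7,-304.7],59.3,s))
E
```

```text
[ 473.48511224 -302.95428733  188.31980332] 93.21162313374836 (array([-0.0021, -0.0066,  0.258 ]), np.float64(14.18))
```

Call:
step_arm(
  commands=[
    [-1, [-0.002, -0.004, 0.05], 0],
    [-1, [0, 0, 0.06], 0],
    [-1, [0, 0, 0.06], 0],
    [-1, [0, 0, 0.045], 0],
    [-1, [0, 0, 0.025], 0],
    [-1, [0, 0, 0.01], 0],
    [-1, [0, 0, 0], 0],
    [-1, [0, 0, 0], 0],
    [-1, [0, 0, 0], 0],
  ],
)

```text
time_s: 49.45
eef_pos: [471.4, -306.7, 64.8]
tcp_rot: [0.001, 0.616, 0.788, 0.0]
wrist_force: [0.2, -0.1, 0.5]
width: 0.999
grasp_force: 0.0
```

```bash
python3 - <<'E'
from h import *
s=read_state();print(s['eef_pos'],s['width']*93,shares([470.7,-304.7],59.3,s))
E
```

```text
[ 471.37178869 -306.71906474   64.81501091] 92.94715184730025 (array([ 0.0043, -0.0003,  0.011 ]), np.float64(14.01))
```

Call:
step_arm(
  commands=[
    [-1, [0.004, 0, 0.01], 0],
    [-1, [0, 0, 0], 0],
    [1, [0, 0, 0], 0],
    [1, [0, 0, 0], 0],
    [1, [0, 0, 0], 0],
    [1, [0, 0, 0], 0],
    [1, [0, 0, 0], 0],
    [1, [0, 0, 0], 0],
    [1, [0, 0, 0], 0],
    [1, [0, 0, 0], 0],
    [1, [0, 0, 0], 0],
    [1, [0, 0, 0], 0],
  ],
)

```text
time_s: 50.65
eef_pos: [470.2, -304.4, 58.7]
tcp_rot: [0.0, 0.616, 0.788, -0.0]
wrist_force: [-0.1, 0.5, 0.1]
width: 0.593
grasp_force: 30.0
```

Call:
step_arm(
  commands=[
    [1, [0, 0, -0.02], 0],
    [1, [0, 0, -0.05], 0],
    [1, [0, 0, -0.05], 0],
    [1, [0, 0, -0.06], 0],
    [1, [0, 0, -0.06], 0],
    [1, [0, 0, -0.06], 0],
    [1, [0, 0, -0.02], 0],
    [1, [0, 0, 0], 0],
  ],
)

```text
time_s: 51.45
eef_pos: [470.4, -304.6, 219.8]
tcp_rot: [0.001, 0.616, 0.788, 0.0]
wrist_force: [0.2, 0.2, -4.6]
width: 0.592
grasp_force: 30.0
```

```bash
python3 - <<'E'
from h import *
s=read_state();print(s['eef_pos'],s['width']*93,shares(world([16,-58]),70,s))
E
```

```text
[ 470.40774529 -304.64028213  219.80486129] 55.01753051605168 (array([0.4452, 0.3714, 0.2995]), np.float64(14.0))
```

Grip height was 58.7 on the board, so it is 54.7 in the tray.

Call:
step_arm(
  commands=[
    [1, [0.025, 0.02, 0], 0],
    [1, [0.05, 0.042, 0], 0],
    [1, [0.055, 0.046, 0], 0],
    [1, [0.055, 0.046, 0], 0],
    [1, [0.055, 0.046, 0], 0],
    [1, [0.055, 0.046, 0], 0],
    [1, [0.055, 0.046, 0], 0],
    [1, [0.048, 0.04, 0], 0],
    [1, [0.03, 0.025, 0], 0],
    [1, [0.017, 0.014, 0], 0],
    [1, [0, 0, 0], 0],
    [1, [0, 0, 0], 0],
  ],
)

```text
time_s: 52.65
eef_pos: [595.3, -44.6, 217.7]
tcp_rot: [-0.001, 0.616, 0.788, -0.001]
wrist_force: [0.3, -0.8, -2.8]
width: 0.593
grasp_force: 30.0
```

Call:
step_arm(
  commands=[
    [1, [0, 0, 0.04], 0],
    [1, [0, 0, 0.06], 0],
    [1, [0, 0, 0.06], 0],
    [1, [0, 0, 0.06], 0],
    [1, [0, 0, 0.045], 0],
    [1, [0, 0, 0.025], 0],
    [1, [0, 0, 0.01], 0],
    [1, [0, 0, 0], 0],
    [1, [0, 0, 0], 0],
    [1, [0, 0, 0], 0],
  ],
)

```text
time_s: 53.65
eef_pos: [597.3, -43.8, 70.0]
tcp_rot: [0.001, 0.616, 0.788, 0.001]
wrist_force: [0.4, 0.3, -2.2]
width: 0.597
grasp_force: 30.0
```

```bash
python3 - <<'E'
from h import *
s=read_state();print(s['eef_pos'],s['width']*93,s['wrist_force'],shares(world([16,-58]),54.8,s))
E
```

```text
[597.26876803 -43.7990872   69.96104018] 55.555469345990176 [ 0.37849804  0.30587896 -2.24794823] (array([-0.0001, -0.0005,  0.0303]), np.float64(14.0))
```

Call:
step_arm(
  commands=[
    [1, [0, 0, 0.012], 0],
    [1, [0, 0, 0.01], 0],
    [1, [0, 0, 0.006], 0],
    [1, [0, 0, 0.001], 0],
    [1, [0, 0, 0], 0],
    [1, [0, 0, 0], 0],
  ],
)

```text
time_s: 54.25
eef_pos: [595.9, -43.4, 54.7]
tcp_rot: [-0.0, 0.616, 0.788, -0.0]
wrist_force: [-2.6, 0.9, 5.7]
width: 0.597
grasp_force: 30.0
```

```bash
python3 - <<'E'
from h import *
s=read_state();print(s['eef_pos'],s['wrist_force'],loc(s['eef_pos']))
E
```

```text
[595.92069121 -43.37135567  54.66291995] [-2.5917187   0.88018125  5.70972635] [ 15.02765852 -57.20614221  54.66291995]
```

Call:
step_arm(
  commands=[
    [-1, [0, 0, 0], 0],
    [-1, [0, 0, 0], 0],
    [-1, [0, 0, 0], 0],
    [-1, [0, 0, 0], 0],
    [-1, [0, 0, 0], 0],
    [-1, [0, 0, 0], 0],
    [-1, [0, 0, 0], 0],
    [-1, [0, 0, 0], 0],
  ],
)

```text
time_s: 55.05
eef_pos: [596.4, -43.6, 54.2]
tcp_rot: [0.0, 0.616, 0.788, -0.0]
wrist_force: [-0.0, 0.2, -0.4]
width: 1.002
grasp_force: 0.0
```

Call:
step_arm(
  commands=[
    [-1, [0, 0, -0.03], 0],
    [-1, [0, 0, -0.06], 0],
    [-1, [0, 0, -0.08], 0],
    [-1, [0, 0, -0.08], 0],
    [-1, [0, 0, -0.06], 0],
    [-1, [0, 0, -0.02], 0],
    [-1, [0, 0, 0], 0],
    [-1, [0, 0, 0], 0],
  ],
)

```text
time_s: 55.85
eef_pos: [595.2, -43.2, 217.4]
tcp_rot: [-0.001, 0.616, 0.788, -0.001]
wrist_force: [-0.4, 0.3, -0.8]
width: 1.003
grasp_force: 0.0
```

```bash
python3 - <<'E'
from h import *
s=read_state();print(s['eef_pos'],s['width']*93,shares([364.3,-296.8],61,s))
E
```

```text
[595.20780255 -43.20141985 217.39304366] 93.32131908265345 (array([-0.3807, -0.5699,  0.3141]), np.float64(14.01))
```

Call:
step_arm(
  commands=[
    [-1, [-0.018, -0.027, 0], 0],
    [-1, [-0.036, -0.054, 0], 0],
    [-1, [-0.04, -0.06, 0], 0],
    [-1, [-0.04, -0.06, 0], 0],
    [-1, [-0.04, -0.06, 0], 0],
    [-1, [-0.04, -0.06, 0], 0],
    [-1, [-0.04, -0.06, 0], 0],
    [-1, [-0.04, -0.06, 0], 0],
    [-1, [-0.036, -0.055, 0], 0],
    [-1, [-0.026, -0.039, 0], 0],
    [-1, [-0.016, -0.023, 0], 0],
    [-1, [-0.009, -0.012, 0], 0],
  ],
)

```text
time_s: 57.05
eef_pos: [362.8, -298.4, 218.1]
tcp_rot: [-0.002, 0.617, 0.787, -0.001]
wrist_force: [0.2, 0.3, 0.1]
width: 0.996
grasp_force: 0.0
```

Call:
step_arm(
  commands=[
    [-1, [0, 0, 0], 0],
    [-1, [0, 0, 0], 0],
    [-1, [0, 0, 0.03], 0],
    [-1, [0, 0, 0.03], 0],
    [-1, [0, 0, 0], 0],
  ],
)

```text
time_s: 57.55
eef_pos: [365.6, -295.3, 187.5]
tcp_rot: [-0.002, 0.615, 0.789, 0.0]
wrist_force: [-0.6, 1.5, 0.4]
width: 1.0
grasp_force: 0.0
```

```bash
python3 - <<'E'
from h import *
s=read_state();print(s['eef_pos'],s['width']*93,shares([364.3,-296.8],61,s))
E
```

```text
[ 365.62573551 -295.30822707  187.45830331] 93.02681574564315 (array([-0.0032, -0.0026,  0.2529]), np.float64(14.14))
```

Call:
step_arm(
  commands=[
    [-1, [-0.003, -0.002, 0.05], 0],
    [-1, [0, 0, 0.06], 0],
    [-1, [0, 0, 0.06], 0],
    [-1, [0, 0, 0.045], 0],
    [-1, [0, 0, 0.025], 0],
    [-1, [0, 0, 0.01], 0],
    [-1, [0, 0, 0], 0],
    [-1, [0, 0, 0], 0],
    [-1, [0, 0, 0], 0],
  ],
)

```text
time_s: 58.45
eef_pos: [366.0, -299.4, 65.1]
tcp_rot: [0.001, 0.616, 0.788, 0.0]
wrist_force: [0.4, 0.5, 0.4]
width: 1.001
grasp_force: 0.0
```

```bash
python3 - <<'E'
from h import *
s=read_state();print(s['eef_pos'],s['width']*93,shares([364.3,-296.8],60,s))
E
```

```text
[ 365.96002002 -299.39301744   65.05313504] 93.0968021461214 (array([ 0.0059, -0.002 ,  0.0101]), np.float64(14.02))
```

Call:
step_arm(
  commands=[
    [-1, [0.006, -0.001, 0.01], 0],
    [-1, [0, 0, 0], 0],
    [1, [0, 0, 0], 0],
    [1, [0, 0, 0], 0],
    [1, [0, 0, 0], 0],
    [1, [0, 0, 0], 0],
    [1, [0, 0, 0], 0],
    [1, [0, 0, 0], 0],
    [1, [0, 0, 0], 0],
    [1, [0, 0, 0], 0],
    [1, [0, 0, 0], 0],
    [1, [0, 0, 0], 0],
  ],
)

```text
time_s: 59.65
eef_pos: [364.0, -296.3, 59.2]
tcp_rot: [-0.0, 0.616, 0.788, -0.0]
wrist_force: [-0.0, 0.8, 0.2]
width: 0.54
grasp_force: 30.0
```

Call:
step_arm(
  commands=[
    [1, [0, 0, -0.02], 0],
    [1, [0, 0, -0.05], 0],
    [1, [0, 0, -0.05], 0],
    [1, [0, 0, -0.06], 0],
    [1, [0, 0, -0.06], 0],
    [1, [0, 0, -0.06], 0],
    [1, [0, 0, -0.03], 0],
    [1, [0, 0, 0], 0],
  ],
)

```text
time_s: 60.45
eef_pos: [364.6, -296.7, 226.1]
tcp_rot: [0.002, 0.616, 0.788, 0.0]
wrist_force: [0.4, -0.7, -4.4]
width: 0.541
grasp_force: 30.0
```

```bash
python3 - <<'E'
from h import *
s=read_state();print(s['eef_pos'],s['width']*93,shares(world([-30.5,0.5]),70,s))
E
```

```text
[ 364.55564493 -296.68619384  226.09088467] 50.341868849270966 (array([0.4958, 0.4798, 0.3121]), np.float64(14.02))
```

Tray height for the sleeve is TCP 55.2.

Call:
step_arm(
  commands=[
    [1, [0.025, 0.024, 0], 0],
    [1, [0.05, 0.049, 0], 0],
    [1, [0.055, 0.053, 0], 0],
    [1, [0.055, 0.053, 0], 0],
    [1, [0.055, 0.053, 0], 0],
    [1, [0.055, 0.053, 0], 0],
    [1, [0.055, 0.053, 0], 0],
    [1, [0.055, 0.053, 0], 0],
    [1, [0.045, 0.044, 0], 0],
    [1, [0.03, 0.029, 0], 0],
    [1, [0.016, 0.016, 0], 0],
    [1, [0, 0, 0], 0],
  ],
)

```text
time_s: 61.65
eef_pos: [536.4, 4.2, 222.7]
tcp_rot: [-0.001, 0.614, 0.789, -0.001]
wrist_force: [0.9, -0.3, -4.6]
width: 0.546
grasp_force: 30.0
```

Call:
step_arm(
  commands=[
    [1, [0, 0, 0], 0],
    [1, [0, 0, 0], 0],
    [1, [0, 0, 0.03], 0],
    [1, [0, 0, 0], 0],
    [1, [0, 0, 0], 0],
  ],
)

```text
time_s: 62.15
eef_pos: [536.4, 1.5, 209.3]
tcp_rot: [-0.0, 0.616, 0.787, -0.0]
wrist_force: [0.9, 0.8, -4.6]
width: 0.541
grasp_force: 30.0
```

```bash
python3 - <<'E'
from h import *
s=read_state();print(s['eef_pos'],s['width']*93,s['wrist_force'],shares(world([-30.5,0.5]),70,s))
E
```

```text
[536.40514216   1.45830921 209.27405208] 50.339036225581694 [ 0.93410989  0.77594277 -4.59681291] (array([-0.0003,  0.003 ,  0.2785]), np.float64(13.9))
```

Call:
step_arm(
  commands=[
    [1, [0, 0.002, 0.03], 0],
    [1, [0, 0, 0.05], 0],
    [1, [0, 0, 0.06], 0],
    [1, [0, 0, 0.06], 0],
    [1, [0, 0, 0.045], 0],
    [1, [0, 0, 0.025], 0],
    [1, [0, 0, 0.01], 0],
    [1, [0, 0, 0], 0],
    [1, [0, 0, 0], 0],
    [1, [0, 0, 0], 0],
  ],
)

```text
time_s: 63.15
eef_pos: [538.9, 2.6, 70.4]
tcp_rot: [0.001, 0.616, 0.788, 0.001]
wrist_force: [0.7, 0.5, -3.7]
width: 0.542
grasp_force: 30.0
```

```bash
python3 - <<'E'
from h import *
s=read_state();print(s['eef_pos'],s['width']*93,s['wrist_force'],shares(world([-30.5,0.5]),55.2,s))
E
```

```text
[538.88022837   2.59861736  70.35453837] 50.4336861901743 [ 0.70275615  0.46928434 -3.74192808] (array([-0.0014, -0.0027,  0.0303]), np.float64(14.0))
```

Call:
step_arm(
  commands=[
    [1, [-0.001, -0.001, 0.012], 0],
    [1, [0, 0, 0.01], 0],
    [1, [0, 0, 0.006], 0],
    [1, [0, 0, 0.001], 0],
    [1, [0, 0, 0], 0],
    [1, [0, 0, 0], 0],
  ],
)

```text
time_s: 63.75
eef_pos: [537.2, 2.1, 55.2]
tcp_rot: [-0.0, 0.616, 0.788, -0.0]
wrist_force: [-3.0, 0.2, 5.6]
width: 0.54
grasp_force: 30.0
```

```bash
python3 - <<'E'
from h import *
s=read_state();print(s['eef_pos'],s['wrist_force'],loc(s['eef_pos']))
E
```

```text
[537.19118723   2.08746178  55.20824741] [-2.99654031  0.22775674  5.63542977] [-30.9598449    1.11030701  55.20824741]
```

Call:
step_arm(
  commands=[
    [-1, [0, 0, 0], 0],
    [-1, [0, 0, 0], 0],
    [-1, [0, 0, 0], 0],
    [-1, [0, 0, 0], 0],
    [-1, [0, 0, 0], 0],
    [-1, [0, 0, 0], 0],
    [-1, [0, 0, 0], 0],
    [-1, [0, 0, 0], 0],
  ],
)

```text
time_s: 64.55
eef_pos: [537.6, 2.0, 54.6]
tcp_rot: [0.0, 0.616, 0.788, -0.0]
wrist_force: [0.6, -0.3, -0.2]
width: 1.004
grasp_force: 0.0
```

Call:
step_arm(
  commands=[
    [-1, [0, 0, -0.03], 0],
    [-1, [0, 0, -0.06], 0],
    [-1, [0, 0, -0.08], 0],
    [-1, [0, 0, -0.08], 0],
    [-1, [0, 0, -0.06], 0],
    [-1, [0, 0, -0.02], 0],
    [-1, [0, 0, 0], 0],
    [-1, [0, 0, 0], 0],
  ],
)

```text
time_s: 65.35
eef_pos: [536.5, 2.3, 218.2]
tcp_rot: [-0.001, 0.616, 0.788, -0.001]
wrist_force: [0.5, 0.4, -1.0]
width: 0.999
grasp_force: 0.0
```

Call:
step_arm(
  commands=[
    [-1, [-0.04, -0.03, 0], 0],
    [-1, [-0.07, -0.05, 0], 0],
    [-1, [-0.07, -0.05, 0], 0],
    [-1, [-0.07, -0.05, 0], 0],
    [-1, [-0.07, -0.05, 0], 0],
    [-1, [-0.07, -0.05, 0], 0],
    [-1, [-0.07, -0.03, 0], 0],
    [-1, [-0.07, 0, 0], 0],
    [-1, [-0.04, 0, 0], 0],
    [-1, [0, 0, 0], 0],
    [-1, [0, 0, 0], 0],
    [-1, [0, 0, 0], 0],
  ],
)

```text
time_s: 66.55
eef_pos: [455.8, -309.9, 218.5]
tcp_rot: [-0.002, 0.615, 0.789, 0.0]
wrist_force: [-0.4, 0.0, 0.8]
width: 1.002
grasp_force: 0.0
```

```bash
python3 - <<'E'
from h import *
s=read_state();print(s['eef_pos'],s['time_s'])
t=grab_frame('top');cv2.imwrite('pics/t6.png',t[:,:,::-1])
f=cv2.imread('pics/top0.png')
z=lambda a,x,y:cv2.resize(a[y:y+110,x:x+130],(390,330),interpolation=cv2.INTER_CUBIC)
cv2.imwrite('pics/fin.png',np.hstack([z(t[:,:,::-1],212,170),z(f,212,170)]))
cv2.imwrite('pics/fin2.png',t[:,:,::-1])
E
```

```text
[ 455.8065217  -309.90494216  218.45562732] 66.55
```

View pics/fin.png

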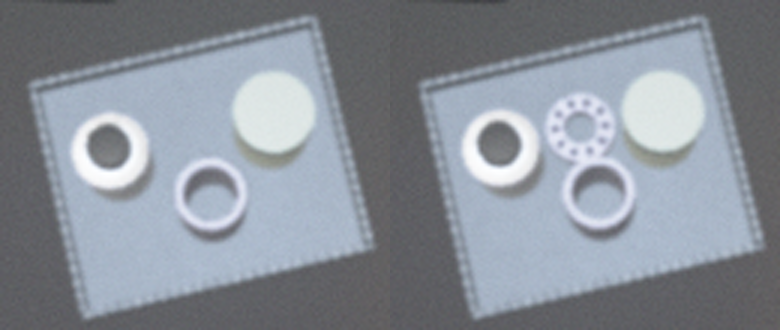

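View pics/fin2.png

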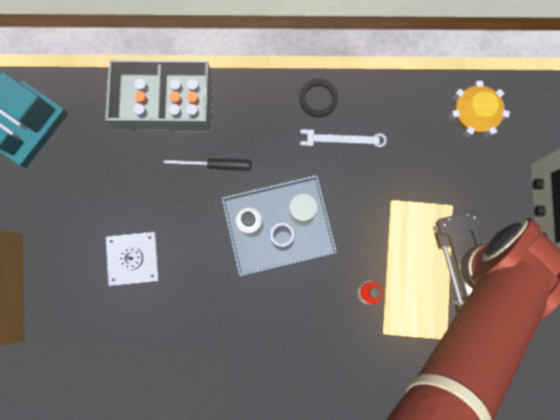

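The can, jar and sleeve are back within about 1 px (roughly 2 mm) of their starting spots. The bearing is centred on the stud at (131,258), the screwdriver, wrench and oil bottle haven't moved, and the gripper is clear.

```bash
python3 -c "
from rig import *
print(job_done())"
```

```text
the job is handed in; nothing more can be done
None
```

The job is handed in: the bearing lies flat over the stud, the can, jar and sleeve stand upright within about 2 mm of their starting spots (limit 15 mm), and it took 67 of the 141 s; `job_done()` returned no verdict.

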